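Load a reagent cassette and lock it with the knob under the instrument shelf

TASK

Load the long reagent cassette into the instrument: swing the lock knob on the underside of the shelf fully open, slide the cassette nose first along the guide rails under the shelf, fully home against the back stop, and then turn the knob all the way back to lock it in. The dock hides the cassette's tail and the shelf leaves no room to hold the nose, so set it down in front of the bay and take it again by its tail. Leave the short cassette and everything else on the bench where they stand.

Things in the scene. Friction and masses are not known exactly. Their poses are not given: they have to be found in the camera images.
- bay: White instrument shelf on two cheeks, fixed. Origin on the bench under the front edge at the middle of the bay; x points inward under the shelf, y left seen from the robot, z up. In this frame, mm: board x 0 to 200, y -100 to 250, underside z 100, top z 112; low console on it from x 115 on (to z 167). Cheeks 10 thick at y -95 and 245, from x 30 on. The cassette slides on the bench.
- bay_mouth (a point): Mouth of the guide rails, at the bay's origin, 12 mm up; axes as the bay. Rails 24 high, 8 thick, inner faces at y -23 and +23, x 4 to 100; flared lips of the same height widen the mouth to about y -34 and +34 at x -20.
- bay_stop (a point): Middle of the back stop's face, at x 96, y 0, z 15 of the bay; stop 30 mm high. Home: the cassette's x axis along the bay's x and its nose end against this face; its middle is then at x 7, y 0 of the bay and its tail sticks out of the shelf to x -82.
- knob (a joint): Angle of the lock knob, rad: 0 = fully locked (end stop), 1.3 = fully open (end stop), growing clockwise seen from above. Starts at 0 to 0.4; stays where left (friction 0.08 N m, no spring). The lever's direction in the bay frame (angle from x towards y) is 215 degrees less this angle: locked it leans towards the bay, open away from it; it always sticks out before the shelf.
- knob_hub (a point): On the knob's vertical axis (x 22, y 85 of the bay). A black hub, 36 mm across, hangs under the shelf (z 36 to 100); from it the black finger lever, 12 mm wide, 15 high (z 68 to 83), runs to a radius of 120 mm. This point is half-way up the lever, z 75.5.
- knob_tongue (a point): End of the steel lock tongue low on the knob's hub, 75 mm from the axis, 42 mm above the bench; tongue 16 wide, z 36 to 48, pointing 55 degrees counter-clockwise (from above) of the lever. Locked, it lies across the bay behind the step of a cassette that is home (6 mm play) and bars one that is not; open, it points out before the shelf beside the bay.
- knob_lever (a point): Middle of the finger lever's outer part, 105 mm from the axis (15 mm from the lever's end), at half its height, 75.5 mm above the bench. Turns with the knob.
- dock: Grey storage dock, fixed, two lanes side by side. Origin on the bench; x points along the lanes to the cassettes' noses, y across. Floor 6 mm thick, x -55 to 140. Lanes centred at y -50 and +50; cheeks 10 thick and 60 high, 46 apart (clear), x -47 to 35, and a back wall of the same height at x -55 to -47, hold the cassettes' tails; the noses stand free. Either lane may hold the long cassette; its middle is then at x 44.
- cassette_mid (a point): Middle of the long grey plastic cassette, half-way along (178 mm) and across (40 mm), 25 mm above its underside. x points to its nose, z up. From this point: the tail slab runs from x -89 to x 29 and is 26 mm high; then a step up to the nose block, x 29 to x 89, 50 mm high with three white caps on top. 0.14 to 0.28 kg; the balance point is about x 24. In the dock it stands on the 6 mm floor.
- cassette_nose (a point): Middle of the end face of the long cassette's nose (89 mm ahead of its middle, 25 mm above the underside).
- short_mid (a point): Bystander: middle of the short grey cassette (120 x 40 mm, nose block 38 mm high, two caps), in the other lane of the dock; 19 mm above its underside. Leave it there.
- amber_bottle_mid (a point): Bystander: brown bottle with black cap, 42 mm across, 105 high; half-way up. Stands to the right before the bay.
- vial_a_mid (a point): Bystander: clear vial, 28 mm across, 50 high; half-way up. Stands to the left before the shelf.
- vial_b_mid (a point): Bystander: clear vial, 28 mm across, 50 high; half-way up. Stands ahead of the dock's lanes.
- beaker_mid (a point): Bystander: glass beaker, 64 mm across, 75 high; half-way up.
- wash_bottle_mid (a point): Bystander: white bottle, 60 mm across, 120 high; half-way up.
- marker_mid (a point): Bystander: black marker pen, 16 mm thick, about 136 long, lying along its x; its middle.

How it is judged:
By the outcome, as a careful person would: the job done as asked, in the order asked, and still so for the second after the job is handed in, with the robot touching nothing.
It also fails if it takes over 72 s, if anything falls off the work surface, if the arm or the gripper's body presses on something with over 40 N, if the wrist force passes 120 N, or if a joint passes its speed limit or range.

ROBOT

A 6-joint arm with a two-finger parallel gripper is mounted at the origin on the work surface. World frame = base frame: x ahead of the robot, y to its left, z up, the work surface at z = 0. Lengths are in m, angles in rad, forces in N, time in s.
With the tool pointing down it reaches from about 0.35 to 1 m from the base axis. Payload 7.1 kg.
Tool frame: the origin (TCP) lies at the very end of the fingers, on their centre line; the grasp point (between the pads) lies 19 mm behind it; z points along the fingers, y is the direction in which the jaws open and shut (so a half turn about z gives the same grasp; the last joint's range is limited). The gripper opens to 85 mm and grips with 20 to 120 N. Pads are 22 mm wide; open, the fingers measure 114 mm over their backs; the gripper's body (76 mm by 85 mm) begins 54 mm behind the grasp point. The pads swing forward as they close: fully open they stand 13 mm farther back than shut.
Start: joints at [-0.019, 0.423, 1.63, -0, 1.089, -0.019], TCP at [0.625, 0, 0.231] pointing down, gripper open.
Joint ranges: [-3, 3], [-0.9, 2.11], [0.09, 2.58], [-1.31, 4.45], [0.11, 2.69], [-2.54, 2.54]. Speed limits (rad/s): [2.39, 2.39, 3.01, 3.14, 3.14, 3.14].

INTERFACE

Orientations are given as a unit quaternion [w, x, y, z].
In Python, from workcell import get_state, grab_frame, calibration, hand_in, masks_of gives the robot as it stands.
- The arm moves only by the shell command python3 -m inch 'ROWS'. ROWS is JSON, a list that holds one entry, the list of rows, each a list of 5 numbers: the opening, from 0 (shut) to 1 (fully open), then the shift along the world's x, y, z in mm, then the turn about the world's z in rad. A call has 1 to 10 rows; each row shifts and turns the commanded pose from where the row before left it; what a row does not reach is not made up. A row lasts 1/8 s, in which the tool goes at most 62.5 mm and 10.7 degrees, less where a joint would pass 70% of its speed; a pose out of reach is approached as far as the arm can. A call with a gripper value outside its range is refused whole. The fingers move at their own pace and stop on an object; the grip force is fixed at half the most. Time passes only in rows, so rows that do not move let the fingers close. It gives the time, the measured TCP pose, the force and the opening at its end, in the units of the state.
- get_state(): the state, without advancing time (a new reading comes with each control period).
- grab_frame(name): name is "scene" or "side" or "wrist"; returns the picture (400x640x3 uint8, red, green, blue); there is no depth.
- calibration(name): a dict with "mtx" (3x3 intrinsics, pixels), "eye" and "attitude" of the camera in the world. Camera axes: x right, y down, z forward; pixel columns grow to the right and rows downward; lengths in m; the calibration is good to about 2 mm. A picture is of the moment at which its call begins: read the wrist's pose just before it. calibration takes no time and is no camera call; for the wrist camera it gives the pose at the moment of the call.
- hand_in(): hands the job in, once; it reports no verdict.
Trained networks look in the newest picture that a camera, given by its name, has taken for a name from the list of things; names that differ only in an ending like _2 or _b are one class to them, and where a whole thing is asked for, a point or a joint stands for the part that bears it (a point fixed in the world has none). Each returns a list of dicts, best first, with "conf" (0 to 1); they miss things now and then, are a little off and sometimes report something else, mostly with a low value. They report only what shows in the picture. A call takes as long as a camera call.
- masks_of(camera, thing): "pixels" (400x640 bool, what is visible of it) and "extent" ([left, top, width, height] in pixels, round what is visible of it).
The state is a dict: "time": time; "q": joint angles; "joint_velocities": joint speeds; "tau": joint torques, N m; "ee_pos": TCP position; "ee_rot": TCP orientation; "wrist_force": force on the tool from outside, world axes, zero at the start; "wrist_torque": the same for the moment, N m; "finger_gap": finger opening in m.
Only numpy, scipy, OpenCV 4.12 (cv2) and the standard library are available. Lean on these libraries where they do the work, as an engineer would, in place of code of your own. Each camera call takes 0.05 s, during which the arm holds its last target.

## Working session

There is one attempt and no reset: what is moved stays moved. The work goes in short steps, Python scripts to look and compute and a shell command to move; the robot and the scene stay as the last step left them, time stands still between calls to the robot, and variables do not carry over. Pictures are saved under pics/ and viewed, and the job is handed in when it is done.

```bash
ls; mkdir -p pics
python3 - <<'E'
from workcell import *
import cv2
s=get_state(); print(s)
for c in ["scene","side","wrist"]:
    im=grab_frame(c); cv2.imwrite(f"pics/{c}0.png",im[:,:,::-1]); k=calibration(c); print(c,k)
E
```

```text
pics
{'time': 0.0, 'q': array([-1.89904071e-02,  4.23848464e-01,  1.63067073e+00,  1.91851207e-05,
        1.08858096e+00, -1.90093291e-02]), 'joint_velocities': array([ 0.000684  ,  0.00132845, -0.00042069,  0.00055311,  0.00201669,
       -0.00039029]), 'tau': array([ 6.87376578e-04, -5.57382560e+01, -2.81743366e+01,  7.52266601e-05,
        7.21184188e-03,  1.02962622e-05]), 'ee_pos': array([6.24470361e-01, 4.68911066e-05, 2.30548492e-01]), 'ee_rot': array([-5.48900694e-04,  7.07103040e-01,  7.07110120e-01, -5.16636760e-04]), 'wrist_force': array([-0.48202435, -0.34125304,  0.65811339]), 'wrist_torque': array([-0.01592726,  0.03723677,  0.03344385]), 'finger_gap': 0.08551665881455654}
scene {'mtx': array([[519.52294338,   0.        , 315.57486233],
       [  0.        , 519.52294338, 203.93506938],
       [  0.        ,   0.        ,   1.        ]]), 'eye': array([0.93433101, 0.69485165, 1.08108612]), 'attitude': array([-0.07940702,  0.26157003,  0.91492169, -0.29697466])}
side {'mtx': array([[361.47593572,   0.        , 316.74522274],
       [  0.        , 361.47593572, 195.21785631],
       [  0.        ,   0.        ,   1.        ]]), 'eye': array([ 0.12659276, -0.39529211,  0.65146215]), 'attitude': array([-0.3809865 ,  0.8439422 , -0.34085188,  0.16257563])}
wrist {'mtx': array([[296.96410377,   0.        , 320.9719793 ],
       [  0.        , 296.96410377, 200.02530527],
       [  0.        ,   0.        ,   1.        ]]), 'eye': array([0.62549604, 0.07811877, 0.37351541]), 'attitude': array([ 1.54679580e-01,  9.87964597e-01,  3.16740478e-05, -4.25815886e-04])}
```

View pics/scene0.png

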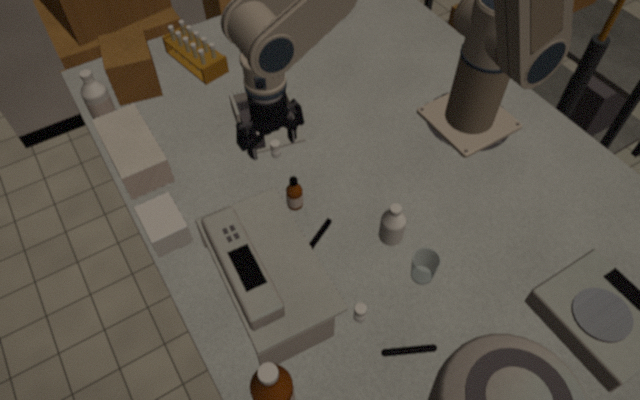

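View pics/side0.png

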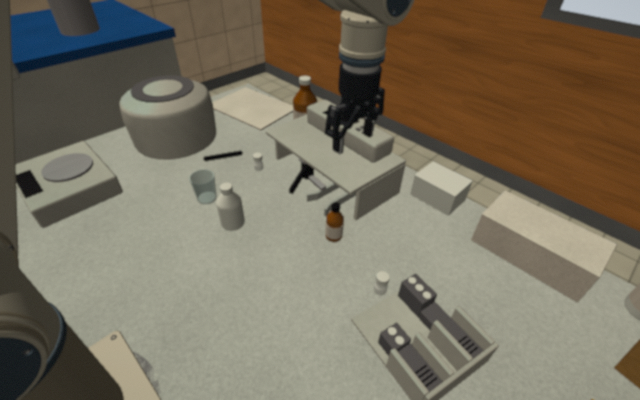

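View pics/wrist0.png

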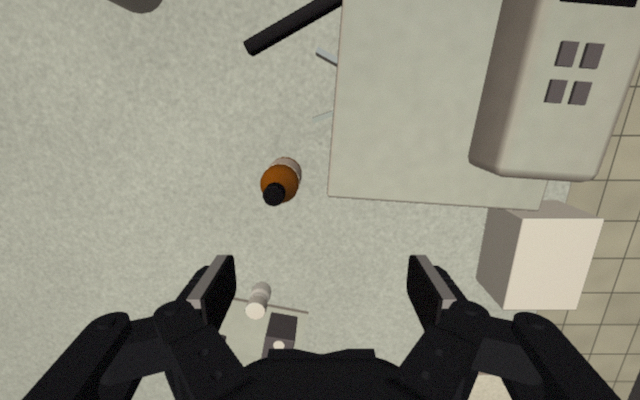

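```bash
cat > h.py <<'E'
import numpy as np, cv2
from scipy.spatial.transform import Rotation as R
from scipy.optimize import least_squares
from workcell import *
def cam(name):
    k=calibration(name); q=k["attitude"]
    return k["mtx"],np.array(k["eye"]),R.from_quat([q[1],q[2],q[3],q[0]]).as_matrix()
def proj(C,P):
    K,e,Rm=C; p=(np.atleast_2d(P)-e)@Rm; u=p@K.T; return u[:,:2]/u[:,2:]
def ray(C,uv):
    K,e,Rm=C; d=np.linalg.solve(K,np.array([uv[0],uv[1],1.])); return e,Rm@d
def onz(C,uv,z):
    e,d=ray(C,uv); return e+d*(z-e[2])/d[2]
def F(pose,P):
    x,y,a=pose; P=np.atleast_2d(np.array(P,float)); c,s=np.cos(a),np.sin(a)
    return np.c_[x+c*P[:,0]-s*P[:,1], y+s*P[:,0]+c*P[:,1], P[:,2]]
def fit(obs,x0):
    # obs: list of (C, P_local(m), uv)
    def r(x): return np.concatenate([(proj(C,F(x,P))[0]-uv) for C,P,uv in obs])
    o=least_squares(r,x0,loss="soft_l1"); return o.x,r(o.x).reshape(-1,2)
def crop(im,x,y,w,h,s,name):
    c=cv2.resize(im[y:y+h,x:x+w],None,fx=s,fy=s,interpolation=cv2.INTER_CUBIC)
    cv2.imwrite(name,c[:,:,::-1])
E
python3 - <<'E'
from h import *
import pickle
D={}
for c in ["scene","side","wrist"]:
    im=grab_frame(c); D[c]=(im,cam(c))
    for t in ["bay","dock","cassette_mid","short_mid","amber_bottle_mid","vial_a_mid","beaker_mid","wash_bottle_mid","marker_mid","knob"]:
        for m in masks_of(c,t)[:3]:
            ys,xs=np.nonzero(m["pixels"]); 
            if m["conf"]>.2: print(c,t,round(m["conf"],2),[round(float(v)) for v in m["extent"]],round(xs.mean()),round(ys.mean()),xs.size)
pickle.dump(D,open("d0.pkl","wb"))
im=D["side"][0]
crop(im,250,90,180,160,4.4,"pics/s_bay.png"); crop(im,340,250,160,150,4.0,"pics/s_dock.png")
crop(D["scene"][0],180,150,200,200,3,"pics/c_bay.png")
print(get_state()["time"])
E
```

```text
scene bay 0.62 [195, 187, 150, 178] 272 275 15318
scene dock 0.8 [226, 91, 76, 62] 266 124 826
scene cassette_mid 0.67 [235, 98, 30, 52] 248 118 302
scene cassette_mid 0.66 [311, 218, 19, 32] 320 232 204
scene amber_bottle_mid 0.93 [287, 175, 15, 33] 294 193 448
scene vial_a_mid 0.62 [354, 303, 12, 16] 359 312 179
scene vial_a_mid 0.42 [236, 99, 30, 51] 248 119 272
scene beaker_mid 0.61 [410, 247, 30, 38] 424 264 866
scene beaker_mid 0.47 [353, 304, 14, 19] 360 312 199
scene wash_bottle_mid 0.69 [379, 202, 26, 42] 392 225 859
scene marker_mid 0.62 [380, 345, 58, 10] 410 349 416
scene knob 0.73 [238, 98, 28, 51] 248 118 267
scene knob 0.59 [309, 219, 19, 32] 321 231 180
scene knob 0.45 [376, 200, 31, 47] 392 225 891
side bay 0.86 [268, 99, 135, 123] 341 160 8303
side dock 0.61 [352, 294, 145, 106] 424 347 6551
side cassette_mid 0.58 [400, 274, 84, 84] 432 311 1989
side cassette_mid 0.21 [378, 320, 62, 74] 408 355 1427
side short_mid 0.64 [378, 317, 62, 75] 408 355 1526
side amber_bottle_mid 0.64 [324, 203, 20, 44] 334 224 593
side amber_bottle_mid 0.27 [267, 98, 138, 121] 341 160 8447
side vial_a_mid 0.63 [256, 151, 7, 18] 257 162 123
side beaker_mid 0.9 [189, 166, 25, 38] 203 185 806
side beaker_mid 0.72 [287, 158, 38, 38] 305 178 423
side wash_bottle_mid 0.87 [214, 184, 30, 47] 230 209 1002
side marker_mid 0.67 [203, 152, 40, 10] 221 156 206
side knob 0.91 [288, 160, 37, 33] 306 178 386
wrist bay 0.79 [245, 1, 392, 208] 469 95 59231
wrist dock 0.69 [170, 298, 138, 102] 255 330 2705
wrist cassette_mid 0.6 [261, 315, 35, 41] 278 333 1013
wrist amber_bottle_mid 0.78 [257, 156, 43, 48] 280 181 1581
wrist vial_a_mid 0.38 [105, 0, 54, 17] 136 5 484
wrist wash_bottle_mid 0.75 [107, 2, 57, 15] 137 5 505
wrist knob 0.85 [242, 2, 95, 58] 288 25 1779
1.8
```

View pics/s_bay.png

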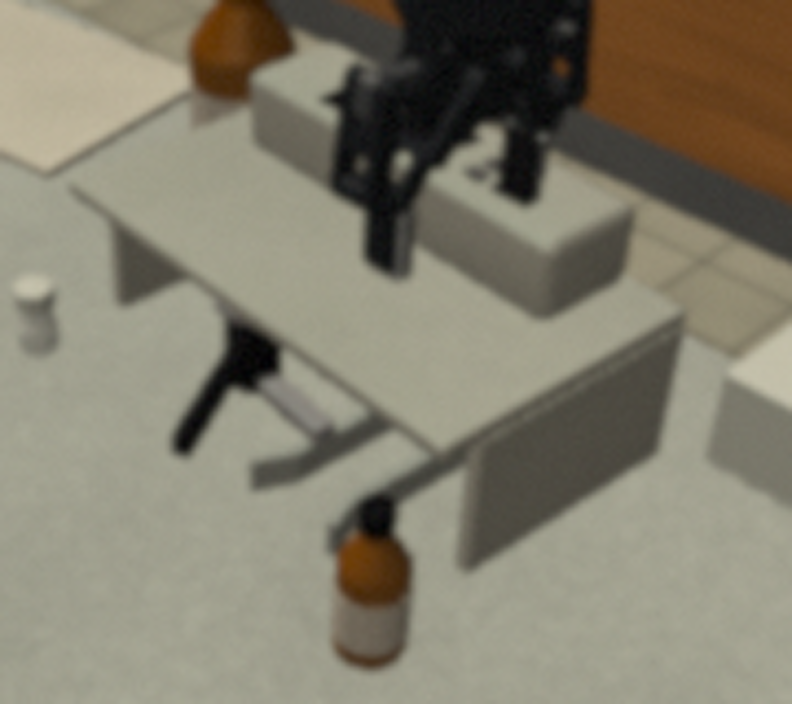

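View pics/s_dock.png

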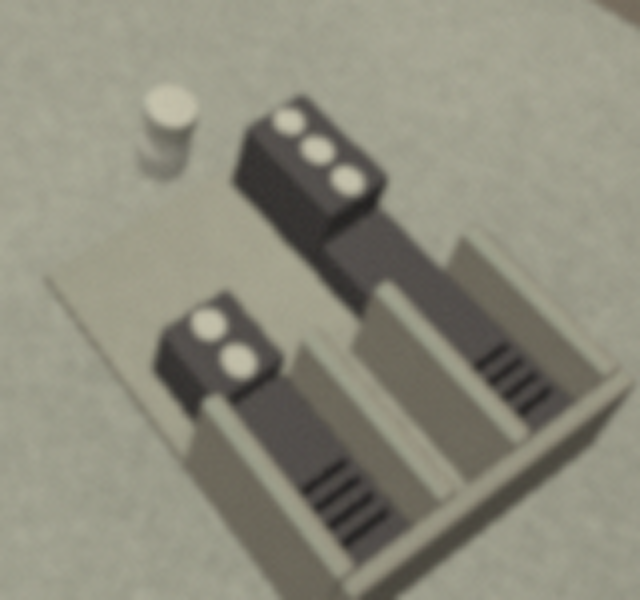

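View pics/c_bay.png

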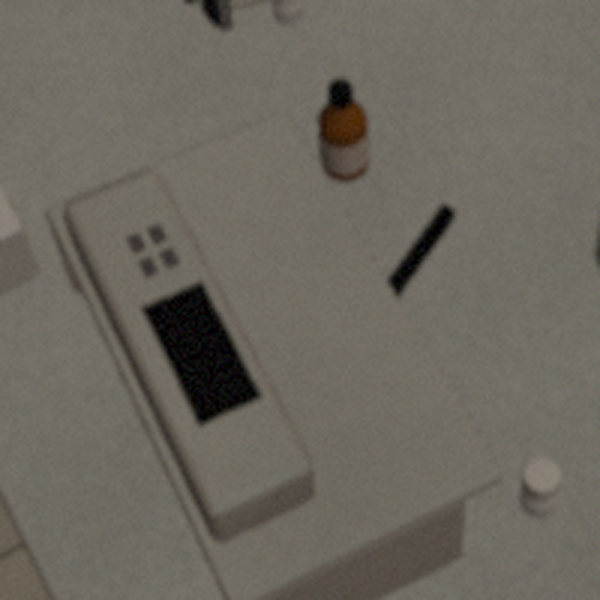

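```bash
cat > f1.py <<'E'
from h import *
import pickle
D=pickle.load(open("d0.pkl","rb"))
S,C,W=D["side"][1],D["scene"][1],D["wrist"][1]
def cs(u,v,ox,oy,s): return np.array([(u+.5)/s-.5+ox,(v+.5)/s-.5+oy])
sb=lambda u,v:cs(u,v,250,90,4.4); sd=lambda u,v:cs(u,v,340,250,4.); cb=lambda u,v:cs(u,v,180,150,3.)
m=lambda *a:np.array(a)/1000
obs=[(S,m(0,-100,112),sb(438,444)),(S,m(0,250,112),sb(70,187)),(S,m(200,-100,112),sb(683,308)),(C,m(0,250,112),cb(500,478)),(C,m(200,-100,112),cb(47,212)),
(W,m(0,-100,112),np.array([328,196.]))]
E
python3 - <<'E'
from f1 import *
x,r=fit(obs,[.7,.1,0]); print("bay",x,np.degrees(x[2])); print(r.round(1))
for P in [(0,250,112),(200,-100,112),(0,-100,112)]: print(F(x,m(*P))*1000)
for p in [(248,130),(300,95),(385,180),(327,222)]: print("block",onz(S,sd(*p),.056)*1000)
for p in [(290,122),(318,150),(349,180)]: print("cap",onz(S,sd(*p),.058)*1000)
for p in [(45,280),]: print("dockfloor",onz(S,sd(*p),.006)*1000)
for p in [(632,375),(347,590),(475,235),(385,285),(310,335),(212,398)]: print("wall",onz(S,sd(*p),.06)*1000)
for p in [(162,165)]: print("vialb",onz(S,sd(*p),.0)*1000)
print("lever end", onz(S,sb(180,445),.0755)*1000, "tongue end",onz(S,sb(322,430),.042)*1000)
print("amber base",onz(S,sb(370,645),0)*1000)
print("hub",F(x,m(22,85,75.5))*1000)
for n,p in dict(wash=(230,228),beaker=(203,200),viala=(257,167)).items(): print(n,onz(S,p,0)*1000)
E
```

```text
bay [ 0.63943766  0.09885266 -0.07394346] -4.2366484033393155
[[ 1.2  0.5]
 [-0.5 -2.6]
 [ 1.2 -0.3]
 [ 0.4 -0.7]
 [-2.1 -1.1]
 [-0.3 -1.3]]
[[657.90668919 348.16951958 112.        ]]
[[831.50353981 -15.64929996 112.        ]]
[[632.05005431  -0.87408003 112.        ]]
block [ 549.96869804 -214.58735069   56.        ]
block [ 586.45008221 -220.3479367    56.        ]
block [ 573.92273761 -277.12224996   56.        ]
block [ 534.29824554 -270.55935324   56.        ]
cap [ 567.51465509 -226.82956755   58.        ]
cap [ 563.62381909 -245.69922714   58.        ]
cap [ 559.94522863 -265.55168045   58.        ]
dockfloor [ 441.41596911 -182.28096865    6.        ]
wall [ 562.72686647 -403.49028969   60.        ]
wall [ 401.3938591  -365.78503907   60.        ]
wall [ 575.22705819 -322.71380056   60.        ]
wall [ 523.09266146 -307.375981     60.        ]
wall [ 478.66569475 -297.46089214   60.        ]
wall [ 425.10949856 -284.72212033   60.        ]
vialb [ 538.63186191 -179.10487174    0.        ]
lever end [559.82386259 127.62807405  75.5       ] tongue end [655.86140971 110.17718167  42.        ]
amber base [580.2762904   -4.12740944   0.        ]
hub [[667.65701615 181.99511986  75.5       ]]
wash [414.14508535 191.80532517   0.        ]
beaker [420.81152922 328.45482341   0.        ]
viala [616.18717345 348.01221606   0.        ]
```

The long cassette is in the far lane of the dock: its three caps are near (420,290) in the side view. The bay fit has about 1–2 px residuals. The measured lever end is 120.6 mm from the computed hub, against 120 mm given, so the knob is at about 0.07 rad. I'll go to the lever now and take a closer look on the way.

```bash
python3 -m inch '[[[0,-7,25,0,0],[0,-7,25,-10,0],[0,-7,25,-30,0],[0,-7,25,-30,0],[0,0,0,-10,0]]]'
python3 - <<'E'
from h import *
import pickle
im=grab_frame("wrist"); pickle.dump((im,cam("wrist")),open("w1.pkl","wb")); cv2.imwrite("pics/w1.png",im[:,:,::-1]); print(get_state()["ee_pos"])
E
```

```text
time: 2.42
ee_pos: [0.5954, 0.1012, 0.1495]
ee_rot: [-0.001, 0.706, 0.708, -0.001]
wrist_force: [-0.3, -1.0, 0.2]
finger_gap: 0.0002
[0.59576193 0.10032823 0.14917475]
```

View pics/w1.png

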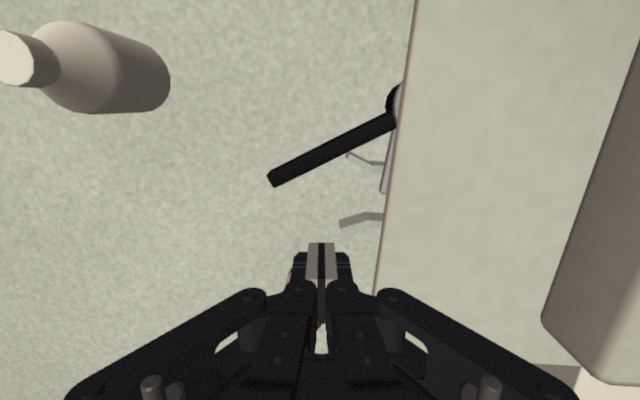

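Run:
```python
from f1 import *
im,W1=pickle.load(open("w1.pkl","rb"))
x,_=fit(obs,[.7,.1,0])
L=lambda r,a,z:m(22+r*np.cos(np.radians(a)),85+r*np.sin(np.radians(a)),z)
def show(x,k):
    print("front z112",proj(W1,F(x,[m(0,y,112) for y in (-100,0,200,230)])).round(0).tolist())
    print("lips top",proj(W1,F(x,[m(-20,y,24) for y in (-34,34)])).round(0).tolist(),"lever end",proj(W1,F(x,[L(120,215-k,83)])).round(),"tongue",proj(W1,F(x,[L(75,270-k,48)])).round())
show(x,4.2)
crop(im,240,60,200,180,4,"pics/w1c.png")
```

```text
front z112 [[368.0, 352.0], [386.0, 232.0], [449.0, -173.0], [464.0, -268.0]]
lips top [[342.0, 225.0], [350.0, 156.0]] lever end [[271. 177.]] tongue [[392. 192.]]
```

View pics/w1c.png

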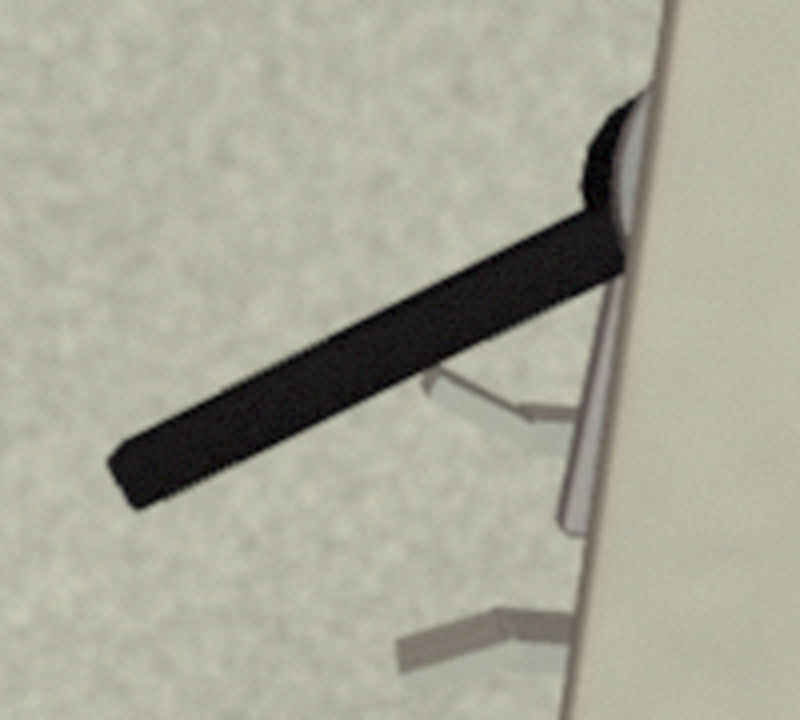

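```bash
python3 -m inch '[[[0,0,0,-35,0],[0,0,0,-35,0],[0,0,0,-24,0],[0,0,0,0,0],[0,0,15,0,0],[0,-7,15,0,0],[0,-7,15,0,0],[0,-5,15,0,0]]]'; python3 -m inch '[[[0,-2,15,0,0],[0,0,15,0,0],[0,0,15,0,0],[0,0,15,0,0],[0,0,10,0,0],[0,0,0,0,0]]]'
```

```text
time: 3.48
ee_pos: [0.5776, 0.1614, 0.0579]
ee_rot: [0.0, 0.707, 0.707, 0.0]
wrist_force: [0.7, -1.8, 0.3]
finger_gap: 0.0001
time: 4.22
ee_pos: [0.5759, 0.2309, 0.0572]
ee_rot: [-0.0, 0.707, 0.707, 0.0]
wrist_force: [1.0, 0.1, -0.4]
finger_gap: -0.0
```

```bash
python3 -m inch '[[[0,3,4,0,0],[0,3,3,0,0],[0,0,0,0,0]]]'
python3 - <<'E'
from h import *
import pickle
im=grab_frame("side"); pickle.dump((im,cam("side")),open("s2.pkl","wb"));crop(im,250,90,180,160,4.4,"pics/s2.png")
im=grab_frame("wrist"); pickle.dump((im,cam("wrist")),open("w2.pkl","wb")); cv2.imwrite("pics/w2.png",im[:,:,::-1]); print(get_state()["wrist_force"])
E
```

```text
time: 4.6
ee_pos: [0.5788, 0.2343, 0.0568]
ee_rot: [-0.001, 0.707, 0.707, -0.004]
wrist_force: [-10.0, -10.6, 8.6]
finger_gap: -0.0
[-9.74601454 -9.75172479  8.31140924]
```

View pics/w2.png

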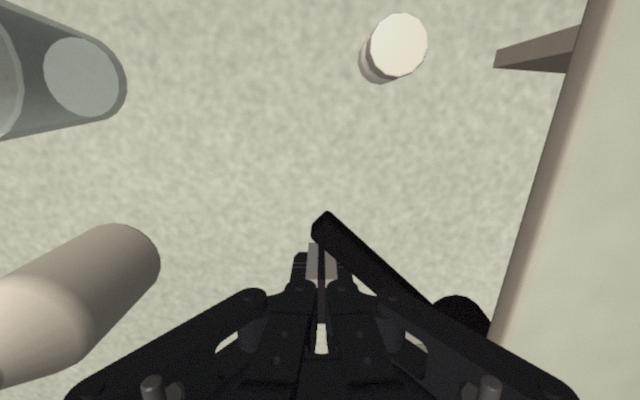

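View pics/s2.png

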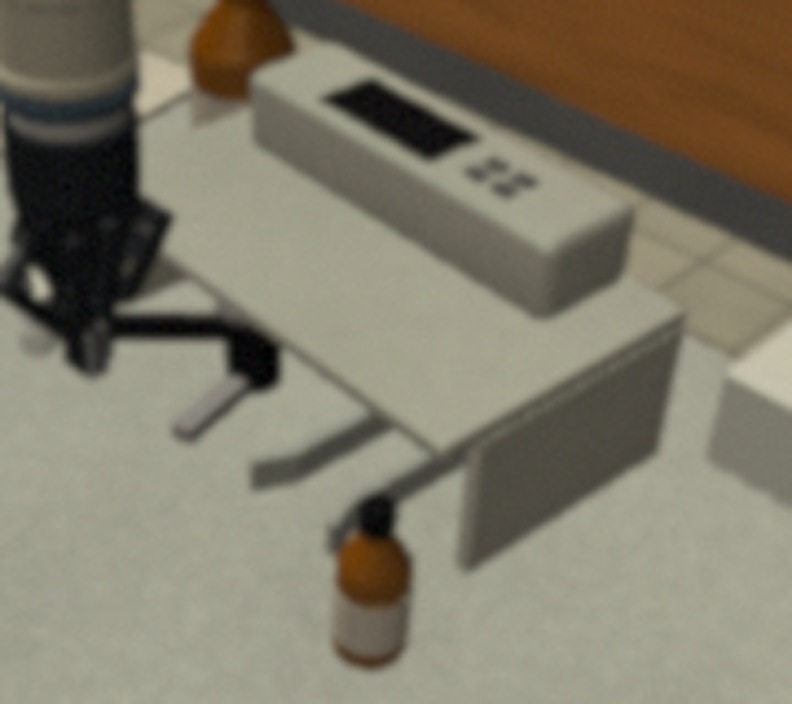

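Run:
```python
from f1 import *
x,_=fit(obs,[.7,.1,0]); hub=F(x,m(22,85,42))[0]
im,W2=pickle.load(open("w2.pkl","rb"))
p=onz(S,sb(185,431),.042); d=p-hub; print(p*1000,np.hypot(*d[:2]),215-(np.degrees(np.arctan2(d[1],d[0])-x[2])%360-55))
L=lambda r,a,z:m(22+r*np.cos(np.radians(a)),85+r*np.sin(np.radians(a)),z)
p=onz(W2,(322,222),.083); d=p-hub; print(p*1000,np.hypot(*d[:2]),215-np.degrees(np.arctan2(d[1],d[0])-x[2])%360)
```

```text
[595.70068528 165.70549459  42.        ] 0.07377713361215216 73.00761771388534
[580.24238132 265.34485692  83.        ] 0.12078285081715676 74.39973277361895
```

```bash
python3 -m inch '[[[0,-8,-9,0,0],[0,0,0,45,0],[0.3,0,-10,55,0],[0.5,0,-40,50,0],[0.7,0,-45,25,0],[1,0,-45,0,0],[1,0,-45,0,0],[1,0,0,0,0]]]'
python3 - <<'E'
from h import *
import pickle
im=grab_frame("wrist"); pickle.dump((im,cam("wrist")),open("w3.pkl","wb")); cv2.imwrite("pics/w3.png",im[:,:,::-1]); print(get_state()["ee_pos"])
E
python3 -m inch '[[[1,-5,-50,0,0],[1,-5,-50,0,0],[1,-5,-50,0,0],[1,0,-50,0,0],[1,0,-50,0,0],[1,0,-10,0,0],[1,0,0,0,0]]]'
python3 - <<'E'
from h import *
import pickle
im=grab_frame("wrist"); pickle.dump((im,cam("wrist")),open("w4.pkl","wb")); cv2.imwrite("pics/w4.png",im[:,:,::-1]); print(get_state()["ee_pos"])
E
```

```text
time: 5.7
ee_pos: [0.5741, 0.0412, 0.2314]
ee_rot: [0.0, 0.709, 0.706, 0.0]
wrist_force: [-0.8, 0.3, -0.1]
finger_gap: 0.0853
[0.57411065 0.04264855 0.23132556]
time: 6.62
ee_pos: [0.5592, -0.2155, 0.2309]
ee_rot: [-0.0, 0.707, 0.707, 0.0]
wrist_force: [-0.0, 0.7, 0.3]
finger_gap: 0.0851
[ 0.55912097 -0.21482398  0.23088426]
```

View pics/w3.png

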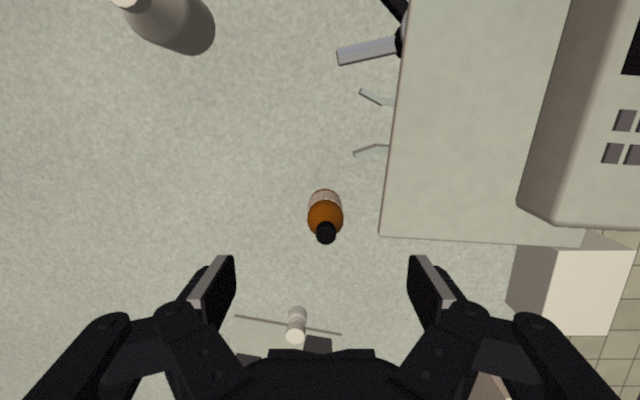

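View pics/w4.png

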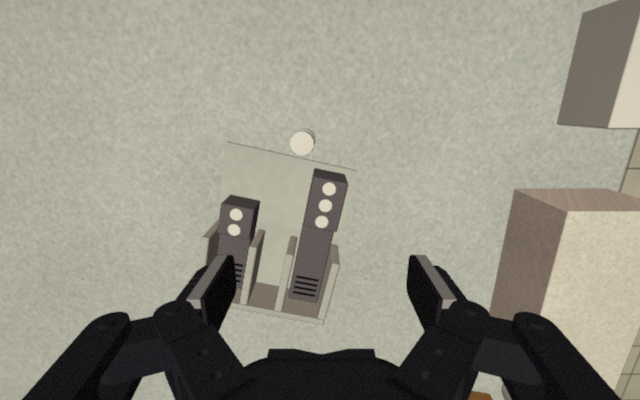

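Run:
```python
from h import *
import pickle
im=pickle.load(open("w4.pkl","rb"))[0]; crop(im,200,130,170,150,4.6,"pics/w4c.png")
im=pickle.load(open("w3.pkl","rb"))[0]; crop(im,320,0,100,250,3,"pics/w3c.png");crop(im,320,20,110,150,5,"pics/w3d.png")
```

```text
(no output)
```

View pics/w4c.png

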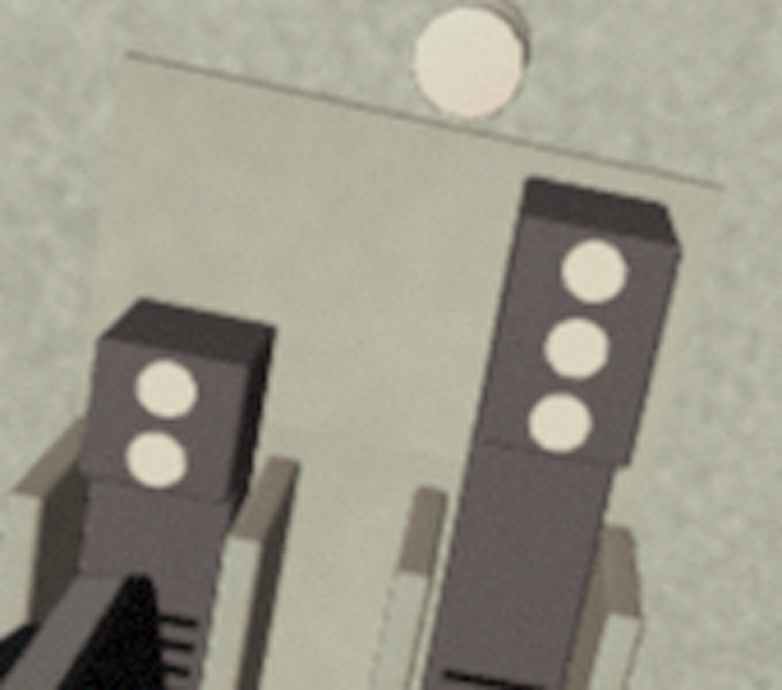

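View pics/w3d.png

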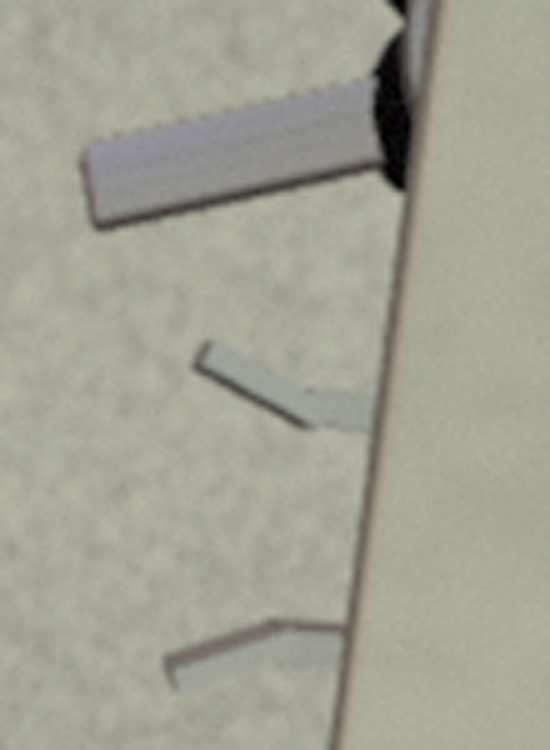

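```bash
cat >> f1.py <<'E'
W3=pickle.load(open("w3.pkl","rb"))[1]; W4=pickle.load(open("w4.pkl","rb"))[1]
w3=lambda u,v:cs(u,v,320,20,5.); w4=lambda u,v:cs(u,v,200,130,4.6)
obsb=obs+[(W3,m(-20,34,24),w3(200,355)),(W3,m(4,23,24),w3(305,420)),(W3,m(-20,-34,24),w3(166,664)),(W3,m(4,-23,24),w3(285,628)),(W3,m(0,-100,112),np.array([379,236.]))]
# cassette; local: z=0 underside
def cass(pts,z0=.006): return [(W4,m(*P)+np.array([0,0,z0]),w4(*u)) for P,u in pts]
obsc=cass([((89,20,50),(519,213)),((89,-20,50),(680,250)),((29,20,50),(484,440)),((29,-20,50),(630,466)),((89,20,0),(527,178)),((89,-20,0),(665,205))])
obsd=[(W4,m(140,100,6),w4(127,53)),(W4,m(140,-100,6),w4(722,187))]
E
python3 - <<'E'
from f1 import *
x,r=fit(obsb,[.64,.1,-.07]); print("bay",x,np.degrees(x[2]));print(r.round(1).tolist())
c,r=fit(obsc,[.55,-.3,1.36]); print("cass",c,np.degrees(c[2]));print(r.round(1).tolist())
print("corners floor",[ (onz(W4,o[2],.006)*1000).round(1) for o in obsd])
for u in [(594,270),(577,347),(560,422)]: print("cap",onz(W4,w4(*u),.058)*1000)
print("vialb",onz(W4,w4(470,62),.05)*1000)
print("slab corner rays", F(c,m(35,0,0))*1000)
E
```

```text
bay [ 0.63741185  0.09937729 -0.06865112] -3.9334192186657093
[[0.6, 0.7], [-1.6, -2.3], [0.4, -0.4], [2.0, -1.3], [-1.3, -0.9], [-1.9, -1.8], [1.4, 0.8], [0.6, -0.3], [2.0, 0.3], [-0.4, -0.6], [-0.4, 0.3]]
cass [ 0.55307972 -0.30262899  1.3759672 ] 78.83711316386176
[[0.1, 0.5], [0.7, -0.7], [-1.9, 0.9], [0.2, 1.4], [-0.6, -1.0], [0.5, -0.8]]
corners floor [array([ 445.3, -179. ,    6. ]), array([ 604.8, -215.2,    6. ])]
cap [ 568.49409529 -224.37522838   58.        ]
cap [ 564.5086545  -243.85928529   58.        ]
cap [ 560.37545884 -263.52950292   58.        ]
vialb [ 539.21894025 -176.03955618   50.        ]
slab corner rays [[ 559.85567673 -268.29116639    0.        ]]
```

```bash
python3 -m inch '[[[1,0,-27,-20,-0.1],[1,1,-26,-40,-0.11],[1,0,0,-50,0],[1,0,0,-50,0],[1,0,0,-40,0],[1,0,0,-21,0],[1,0,0,0,0]]]'
python3 - <<'E'
from h import *
im=grab_frame("side"); crop(im,340,230,180,170,4,"pics/s5.png"); print(get_state()["ee_pos"],get_state()["wrist_force"])
E
```

```text
time: 7.55
ee_pos: [0.5596, -0.2676, 0.0091]
ee_rot: [-0.001, 0.777, 0.63, -0.0]
wrist_force: [0.7, -0.9, 0.8]
finger_gap: 0.0854
[ 0.56053085 -0.26835013  0.010492  ] [0.47280342 0.11037294 0.29515812]
```

View pics/s5.png

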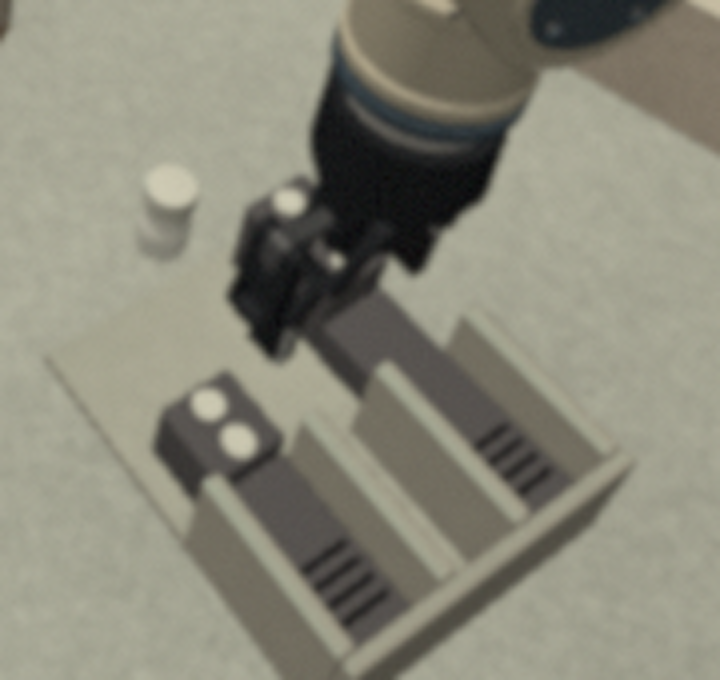

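The fingers straddle the front of the long cassette. I'll close, then lift a little.

```bash
python3 -m inch '[[[0,0,0,0,0],[0,0,0,0,0],[0,0,0,0,0],[0,0,0,0,0],[0,0,0,8,0],[0,0,0,12,0],[0,0,0,0,0]]]'
```

```text
time: 8.48
ee_pos: [0.5608, -0.2694, 0.0315]
ee_rot: [0.001, 0.777, 0.629, 0.0]
wrist_force: [0.1, -0.3, -2.2]
finger_gap: 0.0392
```

```bash
python3 -m inch '[[[0,0,0,30,0],[0,0,0,35,0],[0,0,0,40,0],[0,0,0,0,0]]]'
python3 - <<'E'
from h import *
im=grab_frame("side"); cv2.imwrite("pics/s6.png",im[:,:,::-1]); print(get_state()["finger_gap"],get_state()["wrist_force"],get_state()["wrist_torque"])
E
```

```text
time: 8.98
ee_pos: [0.5619, -0.27, 0.1384]
ee_rot: [0.003, 0.777, 0.629, 0.001]
wrist_force: [0.1, -0.5, -1.2]
finger_gap: 0.0393
0.03944438861648271 [-0.60716003 -0.30327719 -1.6947159 ] [0.04788355 0.0456983  0.04657601]
```

View pics/s6.png

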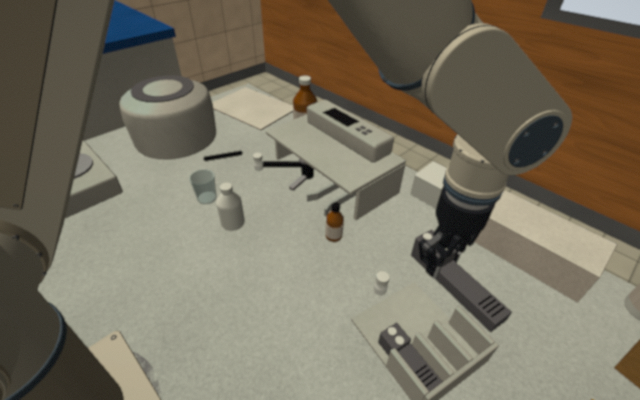

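```bash
python3 -m inch '[[[0,-5,20,10,-0.13],[0,-6,40,5,-0.16],[0,-7,40,0,-0.16],[0,-8,40,0,-0.16],[0,-8,40,0,-0.16],[0,-8,40,0,-0.16],[0,-8,40,0,-0.16],[0,0,40,0,-0.16],[0,10,40,0,-0.16],[0,18,20,0,-0.021]]]'
```

```text
time: 10.28
ee_pos: [0.5365, 0.0927, 0.1484]
ee_rot: [0.0, 0.999, -0.035, -0.002]
wrist_force: [-0.4, -1.1, -1.6]
finger_gap: 0.0392
```

```bash
python3 -m inch '[[[0,6,8,-20,0],[0,6,7,-30,0],[0,6,0,-40,0],[0,0,0,-30,0],[0,0,0,0,0]]]'
python3 - <<'E'
from h import *
import pickle
for c in ["side","scene","wrist"]:
    im=grab_frame(c); pickle.dump((im,cam(c)),open(c+"7.pkl","wb"))
    if c=="side": crop(im,190,100,200,170,4,"pics/s7.png")
    if c=="wrist": cv2.imwrite("pics/w7.png",im[:,:,::-1])
print(get_state()["ee_pos"])
E
```

```text
time: 10.9
ee_pos: [0.5528, 0.1054, 0.0267]
ee_rot: [0.001, 0.999, -0.035, -0.004]
wrist_force: [-0.8, -0.3, -0.9]
finger_gap: 0.0398
[0.55618677 0.10598676 0.03053019]
```

View pics/s7.png

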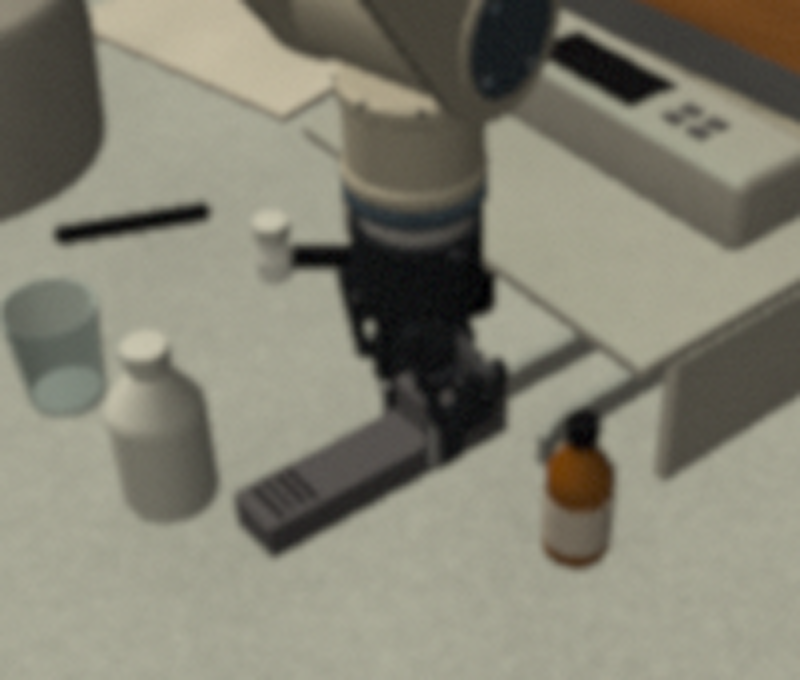

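View pics/w7.png

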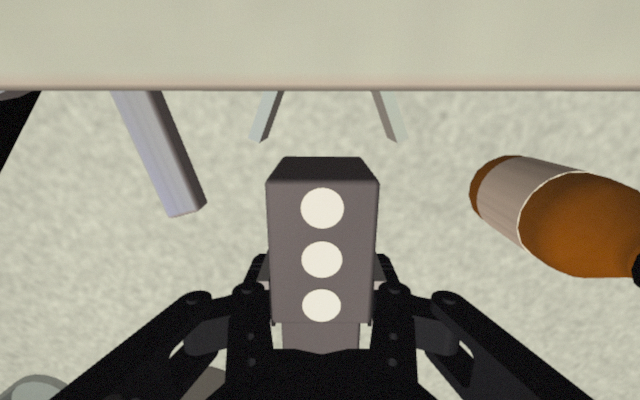

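Run:
```python
from f1 import *
im,W7=pickle.load(open("wrist7.pkl","rb")); crop(im,230,80,190,120,4.2,"pics/w7c.png")
x,r=fit(obsb,[.64,.1,-.07])
print(proj(W7,F(x,[m(-20,34,24),m(-20,-34,24),m(0,-50,112),m(0,50,112),m(0,-50,100),m(0,50,100)])).round(1).tolist())
c=[.5562-.035*np.cos(.069),.106+.035*.069,-.07]
print(proj(W7,F(c,[m(89,20,76.5),m(89,-20,76.5),m(29,20,76.5),m(89,20,26.5)])).round(1).tolist())
```

```text
[[254.0, 142.1], [390.9, 141.9], [581.9, 91.5], [67.2, 92.5], [538.8, 93.7], [109.1, 94.5]]
[[260.9, 183.2], [379.8, 183.2], [270.2, 329.3], [280.3, 157.9]]
```

View pics/w7c.png

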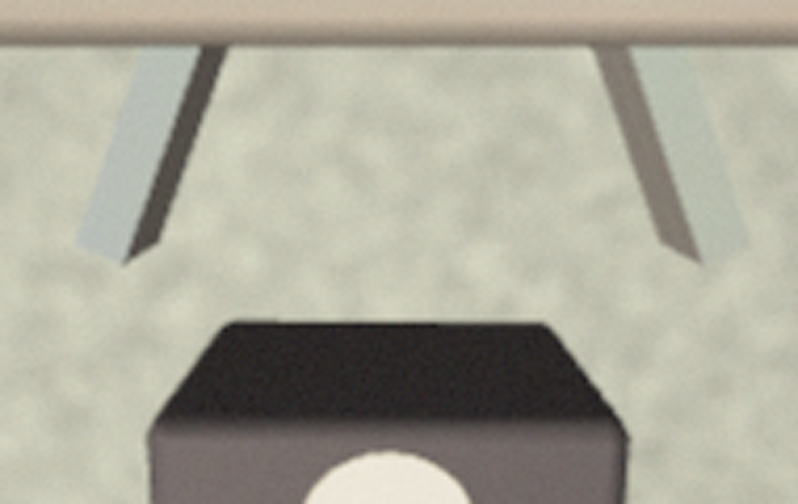

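```bash
python3 -m inch '[[[0,0,-3,-10,0],[0,0,0,-10,0],[0,0,0,0,0],[0,0,0,0,0]]]'; python3 -m inch '[[[0,0,0,-2,0],[0,0,0,0,0]]]'
```

```text
time: 11.55
ee_pos: [0.5561, 0.103, 0.0102]
ee_rot: [-0.0, 0.999, -0.035, 0.0]
wrist_force: [0.5, 0.6, -1.6]
finger_gap: 0.039
time: 11.8
ee_pos: [0.556, 0.103, 0.0082]
ee_rot: [-0.0, 0.999, -0.035, 0.0]
wrist_force: [0.2, 0.8, -2.0]
finger_gap: 0.0397
```

```bash
python3 -m inch '[[[0,0,0,-2,0],[0,0,0,0,0]]]';  python3 -m inch '[[[0,0,0,-1,0],[0,0,0,0,0]]]'
```

```text
time: 12.05
ee_pos: [0.5559, 0.103, 0.006]
ee_rot: [0.0, 0.999, -0.035, -0.0]
wrist_force: [0.3, 0.1, -0.9]
finger_gap: 0.0391
time: 12.3
ee_pos: [0.5561, 0.103, 0.0055]
ee_rot: [-0.0, 0.999, -0.035, 0.0]
wrist_force: [-2.5, 0.2, 3.6]
finger_gap: 0.0391
```

```bash
python3 -m inch '[[[0.65,0,0,0,0],[0.65,0,0,0,0],[0.65,0,0,0,0],[0.65,0,0,30,0],[0.65,-5,0,40,0],[0.65,-33,2,0,0],[0.65,-33,3,0,0],[0.65,-34,2,0,0],[0.65,0,0,0,0]]]'
python3 - <<'E'
from h import *
import pickle
for c in ["side","wrist"]:
    im=grab_frame(c); pickle.dump((im,cam(c)),open(c+"8.pkl","wb"))
    if c=="side": crop(im,190,100,200,170,4,"pics/s8.png")
    if c=="wrist": cv2.imwrite("pics/w8.png",im[:,:,::-1])
print(get_state()["ee_pos"],get_state()["finger_gap"])
E
```

```text
time: 13.42
ee_pos: [0.4482, 0.1098, 0.0749]
ee_rot: [0.0, 0.999, -0.035, -0.001]
wrist_force: [-0.0, -0.2, -0.1]
finger_gap: 0.0554
[0.45180905 0.11016013 0.07539816] 0.0552471856557603
```

View pics/w8.png

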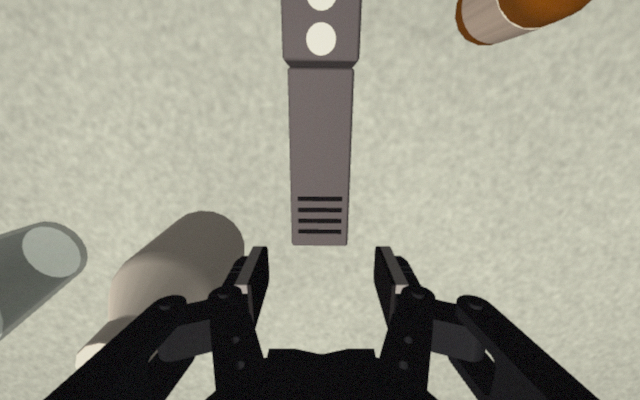

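View pics/s8.png

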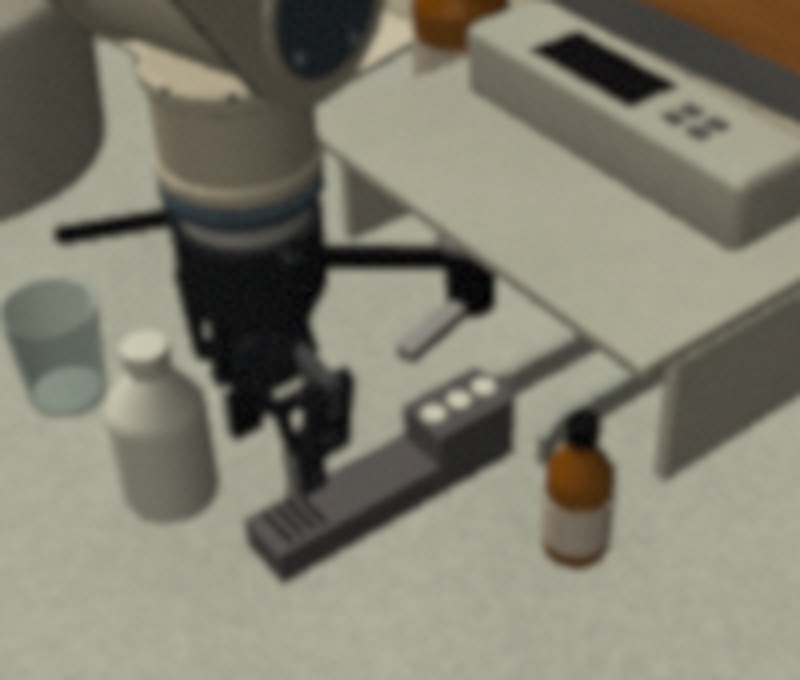

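Run:
```python
from f1 import *
im,W8=pickle.load(open("wrist8.pkl","rb"))
for u in [(291.5,244),(348,244),(289,66),(354,66),(282,62),(359,62)]: print(u,(onz(W8,u,.026 if u[1]>63 else .05)*1000).round(1))
print("wash", [(onz(W8,u,.0)*1000).round(1) for u in [(243,240),(205,212)]])
crop(im,260,40,120,220,2.7,"pics/w8c.png")
```

```text
(291.5, 244) [437.9 132.1  26. ]
(348, 244) [435.1  91.9  26. ]
(289, 66) [554.  121.9  26. ]
(354, 66) [551.3  83.4  26. ]
(282, 62) [553.3 123.1  50. ]
(359, 62) [550.5  83.3  50. ]
wash [array([431.6, 174.5,   0. ]), array([457.5, 200.6,   0. ])]
```

View pics/w8c.png

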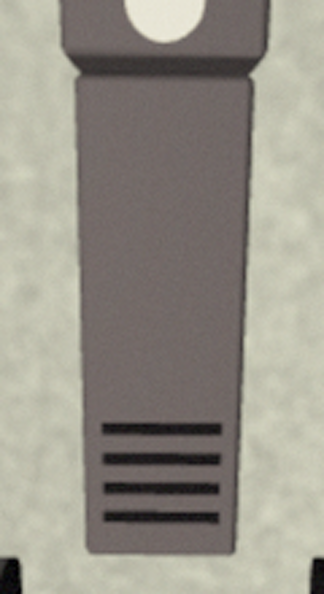

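```bash
python3 -m inch '[[[0.65,0,0.5,-25,0],[0.65,0,0,-25,0],[0.65,0,0,-20,0],[0.65,0,0,0,0],[0,0,0,0,0],[0,0,0,0,0],[0,0,0,0,0],[0,0,0,0,0]]]'
```

```text
time: 14.52
ee_pos: [0.4517, 0.1106, 0.0058]
ee_rot: [-0.0, 0.999, -0.035, 0.001]
wrist_force: [-0.1, -1.1, 5.4]
finger_gap: 0.0392
```

```bash
python3 -m inch '[[[0,0,0,1,0],[0,8,-0.6,0,0],[0,8,-0.5,0,0],[0,8,-0.6,0,0],[0,8,-0.5,0,0],[0,8,-0.6,0,0],[0,0,0,0,0]]]'
python3 - <<'E'
from h import *
import pickle
for c in ["side","wrist"]:
    im=grab_frame(c); pickle.dump((im,cam(c)),open(c+"9.pkl","wb"))
    if c=="side": crop(im,190,100,200,170,4,"pics/s9.png")
    if c=="wrist": cv2.imwrite("pics/w9.png",im[:,:,::-1])
s=get_state();print(s["ee_pos"],s["wrist_force"],s["wrist_torque"])
E
```

```text
time: 15.4
ee_pos: [0.4919, 0.1077, 0.0062]
ee_rot: [-0.0, 0.999, -0.035, 0.0]
wrist_force: [0.2, -0.2, -1.2]
finger_gap: 0.0389
[0.49095201 0.1076389  0.00606579] [-0.27435885  0.29473682 -0.01406184] [ 0.03569322 -0.03525546 -0.01439842]
```

View pics/w9.png

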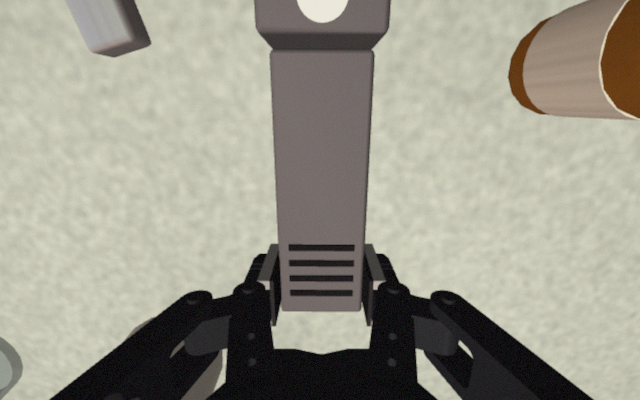

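View pics/s9.png

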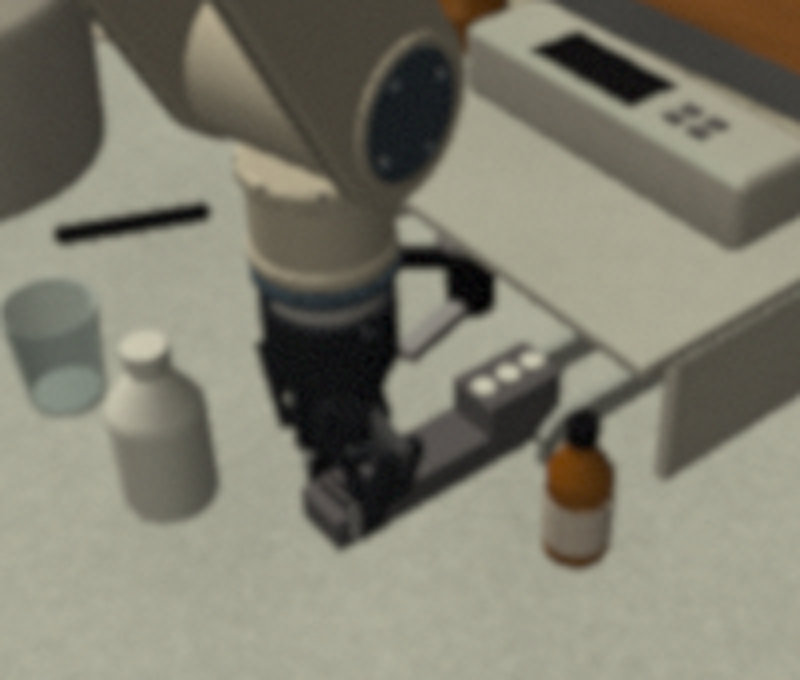

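```bash
python3 -m inch '[[[0,8,-0.6,0,0],[0,8,-0.5,0,0],[0,8,-0.6,0,0],[0,0,0,0,0]]]'; python3 -m inch '[[[0,8,-0.6,0,0],[0,8,-0.5,0,0],[0,8,-0.6,0,0],[0,0,0,0,0]]]';  python3 -m inch '[[[0,8,-0.6,0,0],[0,8,-0.5,0,0],[0,0,0,0,0]]]'
```

```text
time: 16.0
ee_pos: [0.5161, 0.106, 0.0062]
ee_rot: [-0.0, 0.999, -0.035, 0.001]
wrist_force: [0.1, 0.1, -1.8]
finger_gap: 0.0389
time: 16.5
ee_pos: [0.5399, 0.1043, 0.0062]
ee_rot: [-0.0, 0.999, -0.035, 0.0]
wrist_force: [0.0, 0.4, -1.1]
finger_gap: 0.0385
time: 16.88
ee_pos: [0.556, 0.1032, 0.0062]
ee_rot: [-0.0, 0.999, -0.035, 0.001]
wrist_force: [-0.5, 0.2, -1.5]
finger_gap: 0.0385
```

```bash
python3 -m inch '[[[0,5,-0.4,-0.5,0],[0,3,-0.2,0,0],[0,0,0,0,0]]]'; python3 -m inch '[[[0,3,-0.2,0,0],[0,2,-0.1,0,0],[0,0,0,0,0]]]';  python3 -m inch '[[[0,2,-0.1,0,0],[0,0,0,0,0]]]'
```

```text
time: 17.25
ee_pos: [0.5633, 0.1026, 0.0058]
ee_rot: [-0.0, 0.999, -0.035, 0.0]
wrist_force: [-1.4, 0.6, 1.7]
finger_gap: 0.0385
time: 17.62
ee_pos: [0.5676, 0.1023, 0.0058]
ee_rot: [0.0, 0.999, -0.035, -0.0]
wrist_force: [-3.2, -0.3, 5.6]
finger_gap: 0.0387
time: 17.88
ee_pos: [0.5694, 0.1022, 0.0058]
ee_rot: [0.0, 0.999, -0.035, -0.001]
wrist_force: [-5.1, 1.0, 5.3]
finger_gap: 0.0387
```

```bash
python3 -m inch '[[[0,2,-0.1,0,0],[0,0,0,0,0]]]'; python3 -m inch '[[[0,2,-0.1,0,0],[0,0,0,0,0]]]'
```

```text
time: 18.12
ee_pos: [0.5714, 0.1021, 0.0058]
ee_rot: [0.0, 0.999, -0.035, -0.0]
wrist_force: [-3.6, 0.6, 6.4]
finger_gap: 0.0388
time: 18.38
ee_pos: [0.5734, 0.102, 0.0058]
ee_rot: [0.0, 0.999, -0.035, -0.001]
wrist_force: [-4.2, 0.8, 6.0]
finger_gap: 0.0385
```

```bash
python3 -m inch '[[[0,2,-0.1,0,0],[0,0,0,0,0]]]'; python3 -m inch '[[[0,2,-0.1,0,0],[0,0,0,0,0]]]'
```

```text
time: 18.62
ee_pos: [0.5741, 0.1019, 0.0058]
ee_rot: [0.0, 0.999, -0.035, -0.002]
wrist_force: [-9.3, 0.9, 10.4]
finger_gap: 0.0388
time: 18.88
ee_pos: [0.5741, 0.1019, 0.0057]
ee_rot: [0.0, 0.999, -0.035, -0.004]
wrist_force: [-14.8, 2.0, 17.1]
finger_gap: 0.0387
```

```bash
python3 -m inch '[[[0,1,0,0,0],[0,0,0,0,0],[0.6,0,0,0,0],[0.65,0,0,0,0],[0.65,0,0,0,0]]]'
python3 - <<'E'
from h import *
import pickle
for c in ["side","wrist","scene"]:
    im=grab_frame(c); pickle.dump((im,cam(c)),open(c+"10.pkl","wb"))
    if c=="side": crop(im,190,100,200,170,4,"pics/s10.png")
    if c=="wrist": cv2.imwrite("pics/w10.png",im[:,:,::-1])
s=get_state();print(s["ee_pos"],s["wrist_force"],s["wrist_torque"])
E
```

```text
time: 19.5
ee_pos: [0.5796, 0.1018, 0.0056]
ee_rot: [-0.0, 0.999, -0.035, 0.0]
wrist_force: [-0.8, -0.0, -0.4]
finger_gap: 0.0555
[0.57921982 0.10170362 0.00551791] [-0.37101603  0.09549121  0.57454146] [ 0.00038851 -0.01557259 -0.00392069]
```

View pics/w10.png

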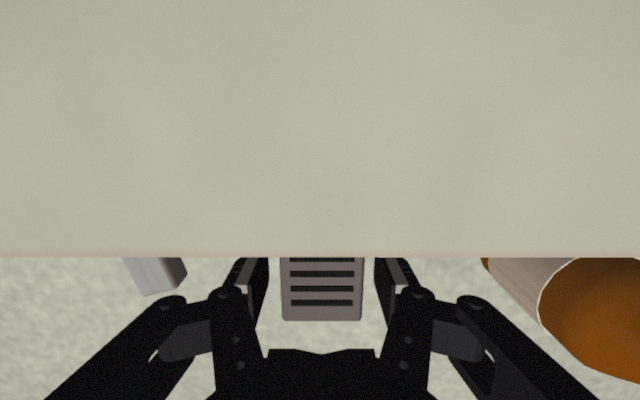

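View pics/s10.png

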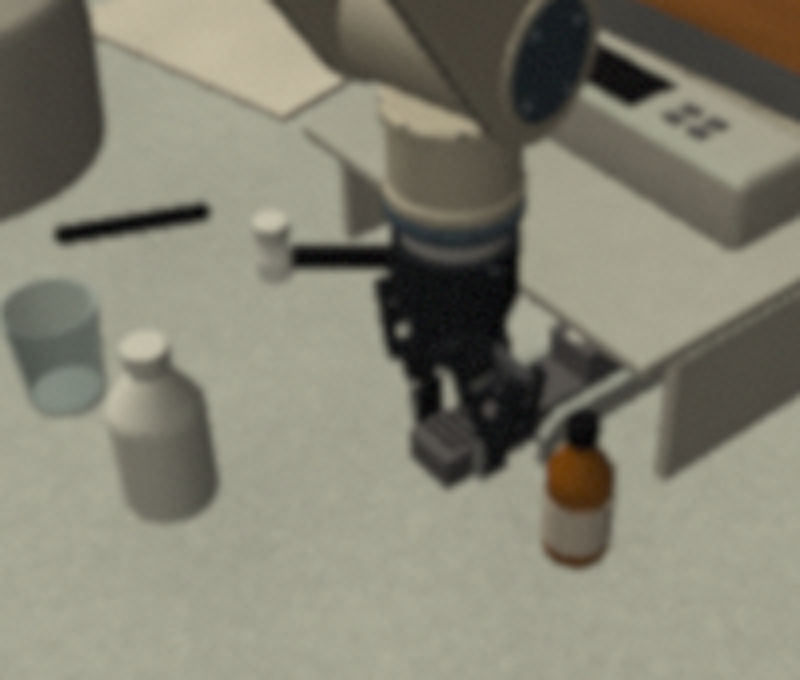

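Run:
```python
from f1 import *
im,W=pickle.load(open("wrist10.pkl","rb")); crop(im,240,240,160,90,4.5,"pics/w10c.png")
t=(onz(W,(321,320),.026)+onz(W,(321,320.0),.026))/2
for z in(.112,.1): 
  e=onz(W,(321,257.5),z); print(z,e*1000,np.hypot(*(e-t)[:2])*1000)
print(t*1000)
x,_=fit(obsb,[.64,.1,-.07]); print(F(x,m(-82,0,26))*1000, proj(W,F(x,[m(-82,0,26),m(0,0,112)])))
```

```text
0.112 [638.35328214  97.30862899 112.        ] 81.9335226107364
0.1 [631.79149299  97.7762657  100.        ] 75.3550914868096
[556.62514803 103.10640627  26.        ]
[[555.60500967 105.00225909  26.        ]] [[317.34891931 321.91322031]
 [306.55233648 264.50374071]]
```

View pics/w10c.png

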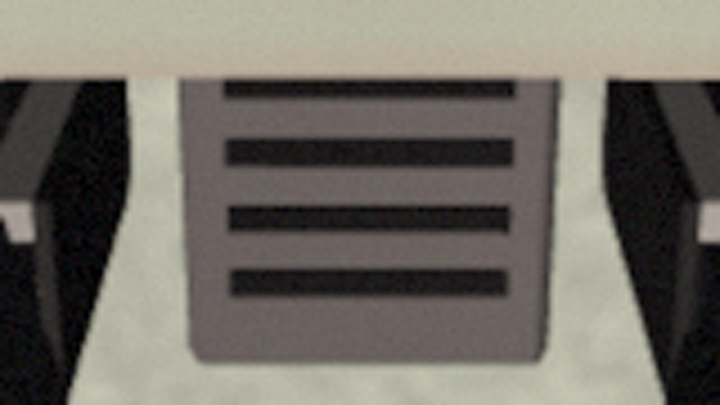

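```bash
python3 -m inch '[[[0.65,0,0,40,0],[0.65,0,0,50,0],[0.3,0,10,40,0],[0,8,40,0,0],[0,8,45,0,0],[0,8,45,0,0],[0,9,40,0,0],[0,0,0,0,0]]]'
python3 - <<'E'
from h import *
import pickle
for c in ["side","wrist"]:
    im=grab_frame(c); pickle.dump((im,cam(c)),open(c+"11.pkl","wb"))
    if c=="side": crop(im,190,80,200,170,4,"pics/s11.png")
    if c=="wrist": cv2.imwrite("pics/w11.png",im[:,:,::-1])
s=get_state();print(s["ee_pos"],s["wrist_force"])
E
```

```text
time: 20.65
ee_pos: [0.6124, 0.2846, 0.1356]
ee_rot: [-0.0, 0.999, -0.034, 0.001]
wrist_force: [-1.1, -0.6, -0.3]
finger_gap: -0.0002
[0.61153851 0.28167815 0.13516008] [-0.10162475  0.05155725 -1.16322656]
```

View pics/w11.png

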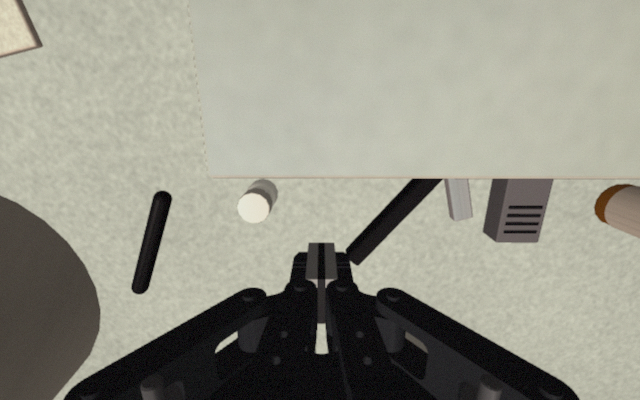

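View pics/s11.png

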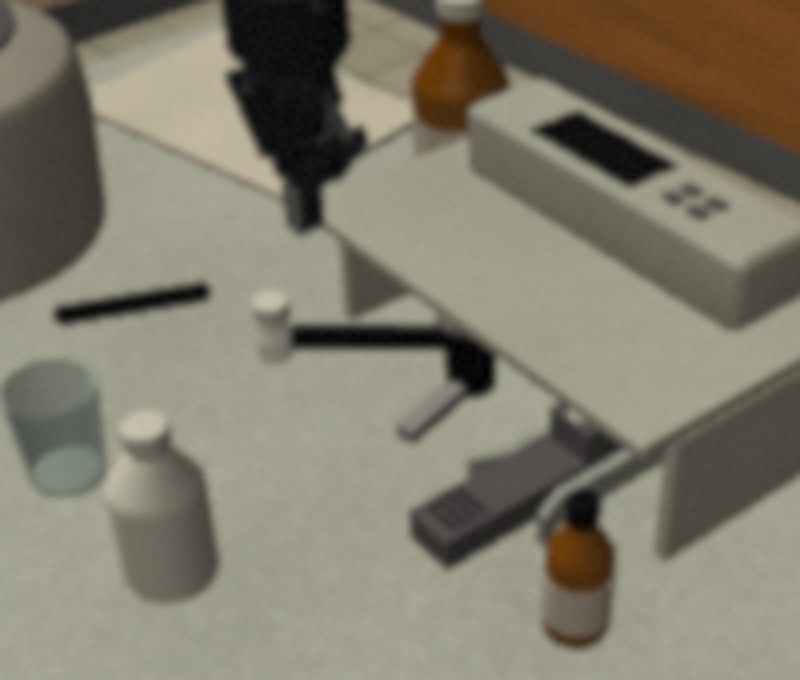

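```bash
python3 -m inch '[[[0,0,0,-30,0],[0,0,0,-30,0],[0,0,0,-18,0],[0,0,0,0,0]]]'; python3 -m inch '[[[0,-3,-12,0,0],[0,-10,-14,0,0],[0,-11,-14,0,0],[0,-9,-16,0,0],[0,-9,-16,0,0],[0,-6,-17,0,0],[0,-6,-16,0,0],[0,4,-11,0,0],[0,0,0,0,0]]]'
```

```text
time: 21.25
ee_pos: [0.611, 0.2805, 0.0563]
ee_rot: [0.001, 0.999, -0.036, -0.001]
wrist_force: [-0.5, 0.2, -0.2]
finger_gap: 0.0
time: 22.38
ee_pos: [0.5625, 0.1648, 0.0576]
ee_rot: [0.0, 0.999, -0.036, 0.0]
wrist_force: [-0.1, 0.5, 0.2]
finger_gap: -0.0002
```

```bash
python3 -m inch '[[[0,2,-5,0,0],[0,2,-5,0,0],[0,0,0,0,0]]]'; python3 -m inch '[[[0,1,-3,0,0],[0,0,0,0,0]]]'; python3 -m inch '[[[0,1,-2,0,0],[0,0,0,0,0]]]'
```

```text
time: 22.75
ee_pos: [0.5663, 0.1556, 0.0576]
ee_rot: [0.0, 0.999, -0.035, 0.0]
wrist_force: [1.2, 0.6, -1.5]
finger_gap: 0.0001
time: 23.0
ee_pos: [0.5672, 0.1527, 0.0577]
ee_rot: [-0.0, 0.999, -0.035, 0.0]
wrist_force: [-0.8, -0.2, -0.4]
finger_gap: -0.0001
time: 23.25
ee_pos: [0.5681, 0.1507, 0.0576]
ee_rot: [0.0, 0.999, -0.035, 0.0]
wrist_force: [-0.1, 0.6, 0.3]
finger_gap: -0.0
```

```bash
python3 -m inch '[[[0,1,-2,0,0],[0,0,0,0,0]]]'; python3 -m inch '[[[0,1,-2,0,0],[0,0,0,0,0]]]'
python3 - <<'E'
from h import *
im=grab_frame("side"); crop(im,190,80,200,170,4,"pics/s12.png")
im=grab_frame("wrist"); cv2.imwrite("pics/w12.png",im[:,:,::-1]); print(get_state()["wrist_force"])
E
```

```text
time: 23.5
ee_pos: [0.569, 0.1486, 0.0576]
ee_rot: [0.0, 0.999, -0.035, 0.0]
wrist_force: [0.3, -0.4, -0.1]
finger_gap: 0.0002
time: 23.75
ee_pos: [0.5697, 0.1474, 0.0576]
ee_rot: [-0.0, 0.999, -0.035, -0.0]
wrist_force: [-1.8, 4.5, 0.8]
finger_gap: -0.0001
[-1.74530368  4.95693685  0.58378447]
```

View pics/w12.png

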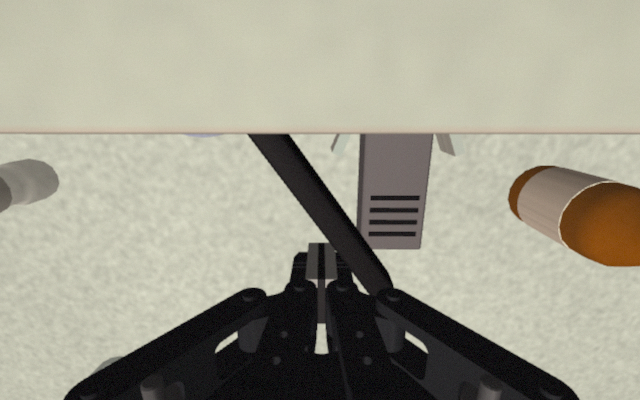

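View pics/s12.png

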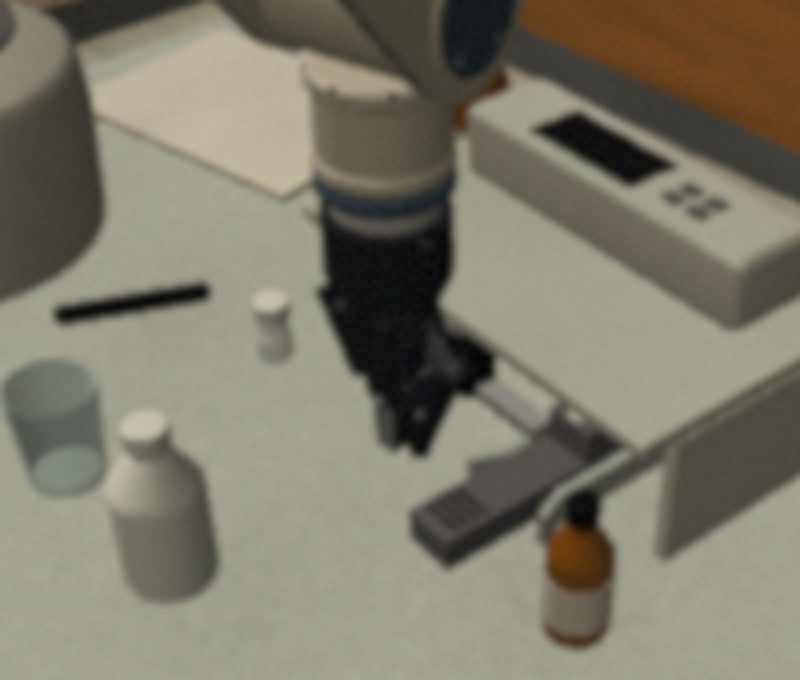

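```bash
python3 -m inch '[[[0,1,-2,0,0],[0,0,0,0,0]]]'; python3 -m inch '[[[0,1,-2,0,0],[0,0,0,0,0]]]'; python3 -m inch '[[[0,-4,10,0,0],[0,-4,15,20,0],[0,-5,10,40,0],[0,-10,10,50,0],[0,-25,0,30,0],[0,0,0,0,0]]]'
python3 - <<'E'
from h import *
import pickle
for c in ["side","wrist","scene"]:
    im=grab_frame(c); pickle.dump((im,cam(c)),open(c+"13.pkl","wb"))
    if c=="side": crop(im,190,80,200,170,4,"pics/s13.png")
    if c=="wrist": cv2.imwrite("pics/w13.png",im[:,:,::-1])
s=get_state();print(s["ee_pos"],s["wrist_force"])
E
```

```text
time: 24.1
ee_pos: [0.5699, 0.1468, 0.0576]
ee_rot: [-0.001, 0.999, -0.036, -0.001]
wrist_force: [-3.6, 13.6, 1.8]
finger_gap: 0.0001
time: 24.35
ee_pos: [0.5701, 0.1463, 0.0576]
ee_rot: [-0.002, 0.999, -0.036, -0.002]
wrist_force: [-8.0, 23.8, 2.7]
finger_gap: -0.0002
time: 25.1
ee_pos: [0.5244, 0.1886, 0.2013]
ee_rot: [-0.001, 0.999, -0.035, 0.003]
wrist_force: [0.2, 0.1, -0.3]
finger_gap: 0.0002
[0.52418332 0.18775448 0.19751696] [-0.59361528  0.20148992 -0.76686025]
```

View pics/w13.png

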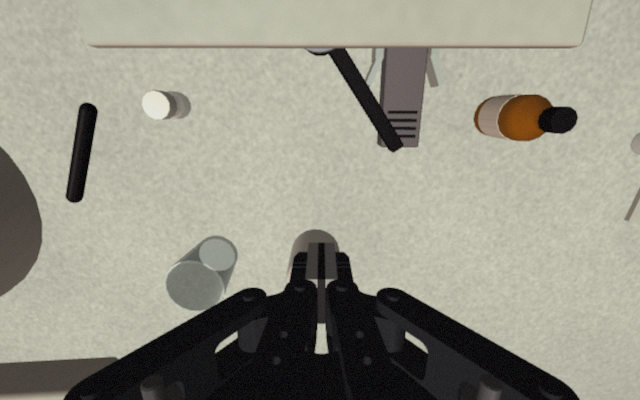

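View pics/s13.png

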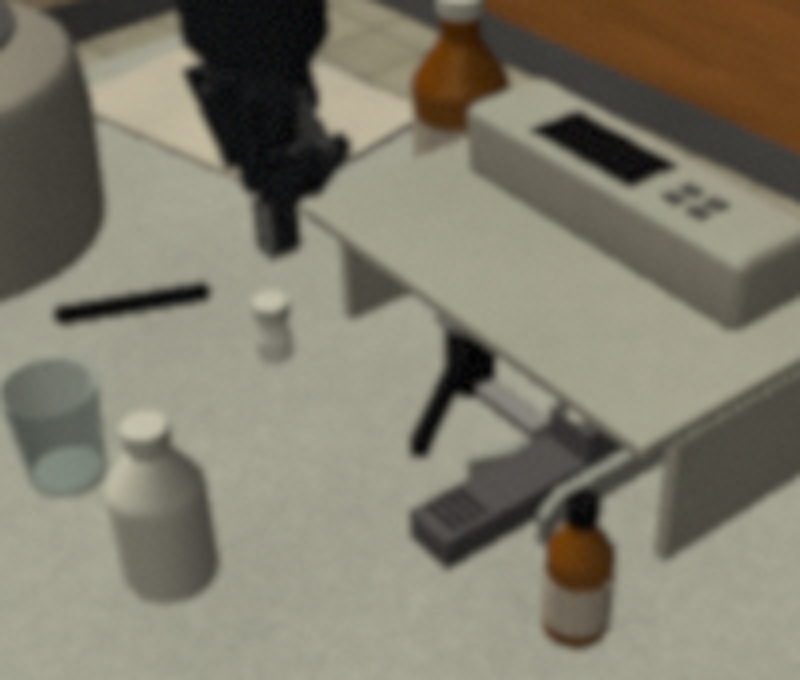

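Run:
```python
from f1 import *
im,W=pickle.load(open("wrist13.pkl","rb")); crop(im,290,30,150,130,5,"pics/w13c.png")
```

```text
(no output)
```

View pics/w13c.png

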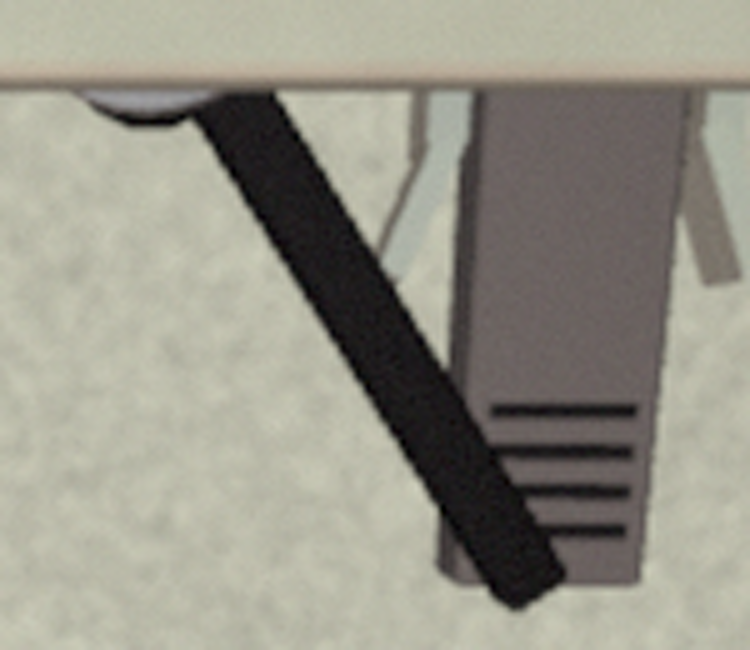

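Run:
```python
from f1 import *
W=pickle.load(open("wrist13.pkl","rb"))[1]
g=lambda u,v:cs(u,v,290,30,5.)
a=lambda p,q,z:np.degrees(np.arctan2(*(onz(W,q,z)-onz(W,p,z))[[1,0]]))%360
ed=a((580,45),(86,43),.112); print("shelf front dir (bay y)",ed)
for p,q in [((275,95),(565,575)),((205,125),(490,587))]:
    d=a(g(*p),g(*q),.083); print("lever",d,"knob deg",215-(d-(ed-90)), "using -4:",215-(d+4.0))
t=onz(W,g(550,583),.026); e=onz(W,g(550,86),.112); print(t*1000,e*1000,np.linalg.norm((t-e)[:2])*1000)
print("side dir",a(g(640,575),g(682,200),.026))
S13=pickle.load(open("side13.pkl","rb"))[1]
q=lambda u,v:cs(u,v,190,80,4.)
hub=F(fit(obsb,[.64,.1,-.07])[0],m(22,85,0))[0]
for nm,p,z in (("lever",(420,447),.0755),):
    P=onz(S13,q(*p),z); d=P-hub; print(nm,P*1000,np.hypot(*d[:2]),215-(np.degrees(np.arctan2(d[1],d[0]))%360+4.0))
P=onz(W,g(538,590),.083);d=P-hub; print(P*1000,np.hypot(*d[:2]),215-(np.degrees(np.arctan2(d[1],d[0]))%360+4.0))
```

```text
shelf front dir (bay y) 85.76886612313015
lever 210.7209204198896 knob deg 0.04794570324054348 using -4: 0.27907958011039113
lever 210.56556388170478 knob deg 0.20330224142537645 using -4: 0.4344361182952241
[556.26126782 102.64138719  26.        ] [637.8824964 125.02179   112.       ] 84.63396117693217
side dir 355.17916832294696
lever [565.5648189  118.94735818  75.5       ] 0.11826092217767428 -1.6028979467235729
[563.66128359 119.06197423  83.        ] 0.11980800732226693 -1.0662176722020718
```

Run:
```python
from h import *
import pickle
D=pickle.load(open("d0.pkl","rb")); a=pickle.load(open("side13.pkl","rb"))[0]; b=D["side"][0]
cv2.imwrite("pics/s13full.png",a[:,:,::-1])
d=cv2.absdiff(a,b).max(2); d=(cv2.blur(d,(5,5))>25).astype(np.uint8)*255; cv2.imwrite("pics/diff.png",d)
```

```text
(no output)
```

View pics/s13full.png

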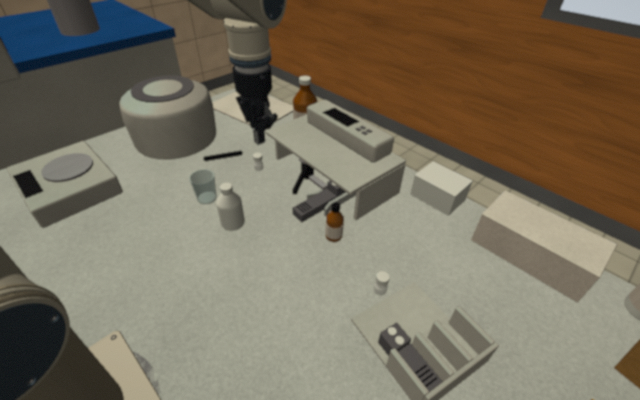

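View pics/diff.png

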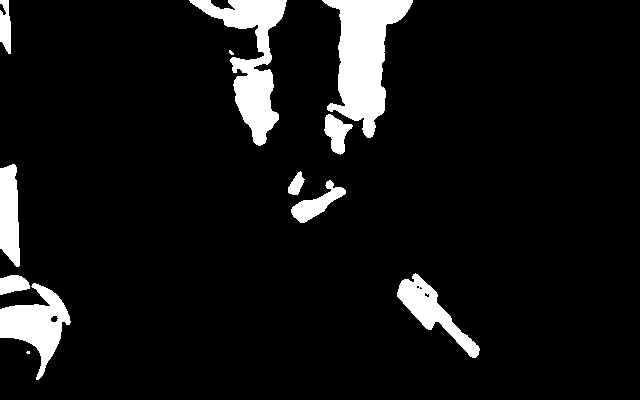

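The difference picture shows changes only at the arm, the lever, the cassette in the bay at about (318,205), and the emptied lane at about (435,310). All the bystanders stand where they were.

Run:
```python
from workcell import *
print(hand_in())
```

```text
the job is handed in; nothing more can be done
None
```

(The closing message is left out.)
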